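# Find the full bolt tin by heft and load it in the leaning cradle

### The arm

A 7-joint arm with a two-finger parallel gripper is mounted at the origin on the work surface. World frame = base frame: x ahead of the robot, y to its left, z up, the work surface at z = 0. Lengths are in m, angles in rad, forces in N, time in s.
With the tool pointing down it reaches from about 0.425 to 0.95 m from the base axis. Payload 4.7 kg.
Tool frame: the origin (TCP) lies on the centre line of the jaws, within the pads' length; the fingertips stand 11 mm ahead of it and the grasp point (between the pads) lies 8 mm behind it; x points along the fingers, y is the direction in which the jaws open and shut, and the axes are right-handed (so a half turn about x gives the same grasp; the last joint's range is limited). The gripper opens to 85 mm and grips with 20 to 120 N. Pads are 22 mm wide; open, the fingers measure 114 mm over their backs; the gripper's body (76 mm by 85 mm) begins 54 mm behind the grasp point. The pads swing forward as they close: fully open they stand 13 mm farther back than shut.
Start: joints at [-1.191, 0.469, -0.049, 1.532, 0.024, 1.141, -0.082], TCP at [0.268, 0.619, 0.242] pointing down, gripper open.
Joint ranges: [-2.59, 2.59], [-0.33, 1.99], [-1.39, 1.29], [0.1, 2.45], [-1.04, 4.18], [0.21, 1.99], [-2.66, 2.66]. Speed limits (rad/s): [2.57, 2.57, 3.14, 3.14, 3.14, 3.14, 3.14].

### API

Orientations are given as a unit quaternion [w, x, y, z].
In Python, from rig import bot, cams, workorder gives the robot as it stands.
- The arm moves only by the tool step_arm, never from a script. Its argument "moves" is a list of rows, each a list of 7 numbers: the shift along the tool's x, y, z in mm, then the turn, a rotation vector about the tool's x, y, z in rad, then the gripper's target within -1 to 1 (fully open at 1, half-way at 0, shut at -1). A call has 1 to 8 rows; each row is the pose to reach, as a shift and turn from the pose commanded when the call began, along the tool's axes at that moment; what a row does not reach only later rows make up. A row lasts 1/12 s, in which the tool goes at most 41.7 mm and 7.16 degrees, less where a joint would pass 70% of its speed; a pose out of reach is approached as far as the arm can. A call with a gripper value outside its range is refused whole. The fingers move at their own pace and stop on an object; "force" is the grip in N (left out, the last holds). Time passes only in rows, so rows that repeat a pose let the fingers close. It gives the time, the measured TCP pose, the force and the opening at its end, in the units of the state.
- bot.observe(): the state, without advancing time (a new reading comes with each control period).
- cams.grab_frame(name): name is "scene" or "top" or "wrist"; returns a dict with "pixels" (480x640x3 uint8, red, green, blue), "intrinsics" (3x3 intrinsics, pixels), "R" (3x3) and "t" (3): a world point X has camera coordinates R X + t; the wrist camera has in their place "mount" (4x4, takes a point from camera to tool coordinates, whose origin is the TCP and whose axes are the tool frame's). Camera axes: x right, y down, z forward; pixel columns grow to the right and rows downward; lengths in m; the calibration is good to about 2 mm. A picture is of the moment at which its call begins: read the wrist's pose just before it. There is no depth.
- workorder.job_done(): hands the job in, once; it reports no verdict.
Trained networks look in a picture, given as the dict that the camera call returned (one of the last four; its "shot" number tells which), for a name from the list of things; names that differ only in an ending like _2 or _b are one class to them, and where a whole thing is asked for, a point or a joint stands for the part that bears it (a point fixed in the world has none). Each returns a list of dicts, best first, with "confidence" (0 to 1); they miss things now and then, are a little off and sometimes report something else, mostly with a low value. They report only what shows in the picture. A call takes as long as a camera call. They do not tell look-alikes from the thing itself.
- cams.spot_in(query, picture): "xyz" ([x, y, z] in m, in world coordinates, good to about 4 mm: the middle of the surface that is visible of it).
The state is a dict: "t": time; "joint_positions": joint angles; "qvel": joint speeds; "joint_torque": joint torques, N m; "ee_pos": TCP position; "tcp_rot": TCP orientation; "wrist_force": force on the tool from outside, world axes, zero at the start; "moment": the same for the moment, N m; "gripper_width": opening from 0.0 (shut) to 1.0 (fully open).
Only numpy, scipy, OpenCV 4.12 (cv2) and the standard library are available. Lean on these libraries where they do the work, as an engineer would, in place of code of your own. Each camera call takes 0.05 s, during which the arm holds its last target. There are 200 camera calls.

### The job

One of the two identical green tins is full of bolts and the other is empty: heft them to find out which. Set the full one gently into the red leaning cradle, keeping hold of it until it stands square on the bed and fully home against the back rest, so that once released it sinks the sprung bed to its stop, and stand the empty one upright in the blue refill tray. Leave the hammer, mug and orange can alone.

Things in the scene. Friction and masses are not known exactly. Their poses are not given: they have to be found in the camera images.
- tin_a_mid (a point): One of two identical closed hardware tins, green with a bright steel lid band and yellow labels on the two large faces: 96 mm (its x) by 56 mm (its y) by 88 mm tall (its z); best held across the two large faces, about 25 mm below the lid. The point is its centre, 44 mm above its underside; it starts upright on the bench. Either one is packed with bolts and weighs 0.67 to 0.82 kg in all, the other is empty and weighs about 0.25 kg.
- tin_b_mid (a point): One of two identical closed hardware tins, green with a bright steel lid band and yellow labels on the two large faces: 96 mm (its x) by 56 mm (its y) by 88 mm tall (its z); best held across the two large faces, about 25 mm below the lid. The point is its centre, 44 mm above its underside; it starts upright on the bench. Either one is packed with bolts and weighs 0.67 to 0.82 kg in all, the other is empty and weighs about 0.25 kg.
- stand: Fixed red and steel stand of the leaning cradle, foot plate 140 x 100 mm, bolted to the bench (it cannot move). Origin: on the bench below the middle of the bed; x points away from the back-rest side, z up.
- bed_seat (a point): Where the centre of a tin lies once seated in the cradle; moves with the bed. z = the seated tin's up axis, leaning 0.55 rad (32 degrees) from vertical towards the stand's -x, roughly to the robot's right (world -y); x = square to the back rest, away from it (slanting upward); y = level, across the bed. The tin stands with its 96 mm length along x, either way round.
- bed_floor (a point): Middle of the cradle's flat bed surface, axes as bed_seat, which lies 44 mm above it along z. Bed 112 mm (x) by 80 mm (y). Two steel guide lips along x, 12 mm high, leave 64 mm between them for the 56 mm tin. The +x end and the top are open. Do not count on a tin sliding to the back rest by itself.
- back_rest (a point): On the face of the cradle's flat back rest, 48 mm from bed_seat along -x, same axes. It is 80 mm wide and reaches 75 mm above the bed surface.
- bed (a joint): How far the sprung bed (with its back rest) has sunk straight down: 0 m at the top, 0.012 m at its lower stop. It starts to move at a load of 4.2 N and reaches the stop at 5.6 N, so the full tin sinks it and the empty one does not.
- tray: Fixed shallow blue tray, 150 mm (x) by 120 mm (y), walls 5 mm thick and 34 mm high, open on top. Origin: centre of its underside, on the bench.
- tray_in (a point): Centre of the tray's inner floor, 5 mm above the bench; same axes as the tray. Inner space 140 mm (x) by 110 mm (y).
- hammer: Bystander: loose hammer lying on the bench beyond the tins. Origin on its underside.
- mug: Bystander: white mug, 80 mm wide, 90 mm tall. Origin: centre of its underside.
- can: Bystander: orange can, 60 mm wide, 120 mm tall. Origin: centre of its underside.
There are look-alikes about, which are no part of the job. There is more than one size of the tray; the one meant has the size given above.

How it is judged:
On the way:
1. a tin, still held in the fingers, is brought to its seat in the cradle (within 15 mm), not dropped in (contact force between the fingers and anything else above 6 N and ((distance between tin_a_mid and bed_seat below 0.015 m and distance between the grasp point and tin_a_mid below 0.07 m) or (distance between tin_b_mid and bed_seat below 0.015 m and distance between the grasp point and tin_b_mid below 0.07 m))), for 0.2 s.
At the end, for the whole second after the job is handed in: The sprung bed is sunk over 9 mm by the tin seated in it: within 6 mm of fully home against the back rest and of the bed, 9 mm sideways, square within 0.1 rad, right way up. The other tin stands upright (0.1 rad) on the tray's floor, within 55 mm of its centre (value of joint bed above 0.009 m and ((x of tin_a_mid in the frame of bed_seat between -0.008 and 0.006 m and y of tin_a_mid in the frame of bed_seat between -0.009 and 0.009 m and z of tin_a_mid in the frame of bed_seat between -0.006 and 0.006 m and angle between the x axis of tin_a_mid and the x axis of bed_seat, either way round below 0.12 rad and angle between the z axis of tin_a_mid and the z axis of bed_seat, either way round below 0.1 rad and angle between tin_a_mid's own z axis and vertical below 0.8 rad and z of tin_b_mid in the frame of tray_in between 0.036 and 0.052 m and horizontal distance between tin_b_mid and tray_in below 0.055 m and angle between tin_b_mid's own z axis and vertical below 0.1 rad) or (x of tin_b_mid in the frame of bed_seat between -0.008 and 0.006 m and y of tin_b_mid in the frame of bed_seat between -0.009 and 0.009 m and z of tin_b_mid in the frame of bed_seat between -0.006 and 0.006 m and angle between the x axis of tin_b_mid and the x axis of bed_seat, either way round below 0.12 rad and angle between the z axis of tin_b_mid and the z axis of bed_seat, either way round below 0.1 rad and angle between tin_b_mid's own z axis and vertical below 0.8 rad and z of tin_a_mid in the frame of tray_in between 0.036 and 0.052 m and horizontal distance between tin_a_mid and tray_in below 0.055 m and angle between tin_a_mid's own z axis and vertical below 0.1 rad))); the robot touches nothing.
It fails at once if the cradle or its stand was hit or loaded with more than 100 N (contact force between stand and anything else above 100 N).
It fails at once if the hammer, mug or can was moved more than 30 mm (distance of any of hammer, mug, can from where it was at the start of the episode above 0.03 m).
It also fails if it takes over 58 s, if anything falls off the work surface, if the arm or the gripper's body presses on something with over 40 N, if the wrist force passes 120 N, or if a joint passes its speed limit or range.

## Working session

There is one attempt and no reset: what is moved stays moved. The work goes in short steps, Python scripts to look and compute and a tool call to move; the robot and the scene stay as the last step left them, time stands still between calls to the robot, and variables do not carry over. Pictures are saved under pics/ and viewed, about 8 in all and at most 12, crops included, and the job is handed in when it is done.

Besides the shell and the picture viewer there is one more tool, called after ">>>" by a JSON object that holds its "op" and its "data". step_arm: Moves the arm, as the interface text tells. Its arguments: {"type":"object","properties":{"moves":{"type":"array","items":{"type":"array","items":{"type":"number"}}},"force":{"type":"number"}},"required":["moves"]}

```bash
ls; mkdir -p pics; cat > h.py <<'E'
import numpy as np, cv2
from rig import bot, cams, workorder
from scipy.spatial.transform import Rotation as Rn
def q2R(q): return Rn.from_quat([q[1],q[2],q[3],q[0]]).as_matrix()
def save(f,n): cv2.imwrite('pics/'+n, f['pixels'][:,:,::-1])
def proj(f,X):
    c=f['R']@np.array(X)+f['t']; p=f['intrinsics']@c; return p[:2]/p[2]
def ray(f,uv,z,R=None,t=None):
    """world point on plane z seen at pixel uv"""
    R=f['R'] if R is None else R; t=f['t'] if t is None else t
    d=R.T@np.linalg.solve(f['intrinsics'],[uv[0],uv[1],1.]); c=-R.T@t
    return c+d*(z-c[2])/d[2]
def wrist():
    s=bot.observe(); f=cams.grab_frame('wrist')
    T=np.eye(4); T[:3,:3]=q2R(s['tcp_rot']); T[:3,3]=s['ee_pos']
    C=T@np.array(f['mount']); f2=dict(f); f2['R']=C[:3,:3].T; f2['t']=-C[:3,:3].T@C[:3,3]
    return s,f,f2
E
python3 - <<'E'
from h import *
s=bot.observe(); print({k:np.round(v,3).tolist() for k,v in s.items()})
for n in('top','scene'):
    f=cams.grab_frame(n); save(f,n+'1.png')
    print(n,np.round(f['R'],3).tolist(),np.round(f['t'],3),np.round(f['intrinsics'],1).tolist())
    for q in['tin_a_mid','stand','bed_floor','bed_seat','back_rest','tray','tray_in','hammer','mug','can']:
        for d in cams.spot_in(q,f)[:5]: print(q,np.round(d['xyz'],3),round(d['confidence'],2),proj(f,d['xyz']).round())
E
```

```text
pics
{'t': 0.0, 'joint_positions': [-1.191, 0.469, -0.049, 1.534, 0.024, 1.141, -0.082], 'qvel': [0.0, 0.001, -0.001, -0.0, 0.001, 0.0, 0.0], 'joint_torque': [-0.001, -51.031, -0.047, -23.772, 0.011, 0.007, -0.0], 'ee_pos': [0.268, 0.619, 0.241], 'tcp_rot': [0.692, 0.143, 0.692, -0.144], 'wrist_force': [-0.111, 0.076, 0.216], 'moment': [0.005, 0.007, 0.023], 'gripper_width': 1.0}
top [[-0.001, -1.0, -0.03], [-0.987, 0.005, -0.159], [0.159, 0.03, -0.987]] [0.123 0.627 0.892] [[451.9, 0.0, 315.0], [0.0, 451.9, 244.5], [0.0, 0.0, 1.0]]
tin_a_mid [0.466 0.082 0.086] 0.62 [335. 323.]
stand [ 0.594 -0.304  0.077] 0.58 [528. 258.]
bed_floor [ 0.6   -0.318  0.095] 0.96 [539. 254.]
bed_seat [ 0.599 -0.322  0.094] 0.93 [540. 254.]
back_rest [ 0.602 -0.318  0.093] 0.8 [538. 253.]
tray [0.629 0.522 0.004] 0.91 [135. 249.]
tray [0.582 0.294 0.009] 0.89 [236. 269.]
tray [ 0.6   -0.316  0.094] 0.16 [537. 254.]
tray_in [0.586 0.298 0.006] 0.97 [235. 267.]
tray_in [0.632 0.525 0.007] 0.92 [134. 247.]
tray_in [0.468 0.082 0.091] 0.25 [334. 322.]
tray_in [ 0.764 -0.201  0.043] 0.18 [466. 181.]
hammer [
[... 352 characters left out ...]
0.07 ] 0.57 [144. 265.]
bed_floor [ 0.587 -0.322  0.094] 0.67 [140. 251.]
bed_seat [ 0.611 -0.318  0.071] 0.67 [144. 266.]
bed_seat [ 0.591 -0.322  0.092] 0.59 [140. 254.]
back_rest [ 0.59  -0.328  0.095] 0.64 [137. 253.]
tray [0.574 0.289 0.009] 0.9 [390. 228.]
tray [0.629 0.521 0.005] 0.63 [481. 230.]
tray_in [0.578 0.289 0.005] 0.77 [391. 230.]
tray_in [0.625 0.524 0.005] 0.61 [481. 228.]
tray_in [ 0.586 -0.32   0.093] 0.21 [141. 251.]
hammer [0.744 0.025 0.025] 0.55 [304. 297.]
mug [ 0.778 -0.197  0.051] 0.79 [204. 322.]
mug [ 0.609 -0.318  0.073] 0.42 [144. 264.]
mug [0.763 0.26  0.097] 0.22 [408. 266.]
can [0.768 0.26  0.095] 0.92 [409. 268.]
can [ 0.56  -0.075  0.087] 0.42 [247. 227.]
```

View pics/top1.png

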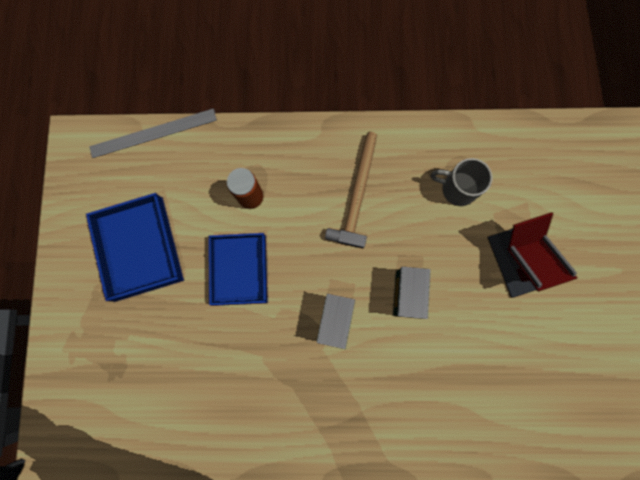

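View pics/scene1.png

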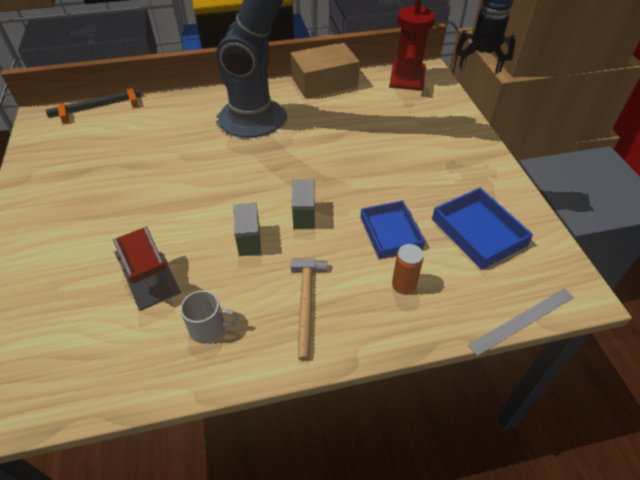

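```bash
python3 - <<'E'
from h import *
f=cams.grab_frame('top'); g=cams.grab_frame('scene')
a=cv2.resize(f['pixels'][190:310,470:600],None,fx=3,fy=3,interpolation=cv2.INTER_CUBIC)
b=cv2.resize(g['pixels'][210:330,80:210],None,fx=3,fy=3,interpolation=cv2.INTER_CUBIC)
im=np.clip(np.hstack([a,b]).astype(float)*1.6,0,255).astype(np.uint8)
cv2.imwrite('pics/crad.png',im[:,:,::-1])
def rectify(f,z,mask,name):
    n,l,st,_=cv2.connectedComponentsWithStats(mask.astype(np.uint8))
    for i in range(1,n):
        if st[i,4]<250: continue
        c,_=cv2.findContours((l==i).astype(np.uint8),cv2.RETR_EXTERNAL,cv2.CHAIN_APPROX_NONE)
        P=np.array([ray(f,p,z)[:2] for p in c[0][:,0]]).astype(np.float32)
        r=cv2.minAreaRect(P*1000); ctr=np.array(r[0])
        print(name,st[i],np.round(ctr,1),np.round(r[1],1),round(r[2],1))
h=f['pixels'].astype(int); R,G,B=h[...,0],h[...,1],h[...,2]
rectify(f,.034,(B>R+40)&(B>G+30),'tray')
m=(abs(R-B)<25)&(abs(R-G)<20)&(R>90); m[:, :250]=0; m[:250]=0; m[:,450:]=0
rectify(f,.088,m,'tin')
h=g['pixels'].astype(int); R,G,B=h[...,0],h[...,1],h[...,2]
m=(abs(R-B)<30)&(abs(R-G)<20)&(R>90); m[:170]=0;m[:,:225]=0; m[:,325:]=0;m[245:]=0
rectify(g,.088,m,'tin s')
E
```

```text
tray [  87  193   96  107 6624] [630.  514.2] [201.9 168.3] 16.9
tray [ 209  233   58   72 3888] [580.3 287.6] [148.  120.5] 2.5
tin [ 398  267   32   52 1424] [526.  -74.4] [56.8 97.7] 84.8
tin [ 317  294   38   55 1467] [471.  80.] [56.8 97.2] 77.8
tin s [292 180  23  29 590] [477.1  78.2] [ 55.  101.8] 79.5
tin s [234 203  25  34 707] [532.6 -73.9] [ 57.4 106.7] 83.9
```

View pics/crad.png

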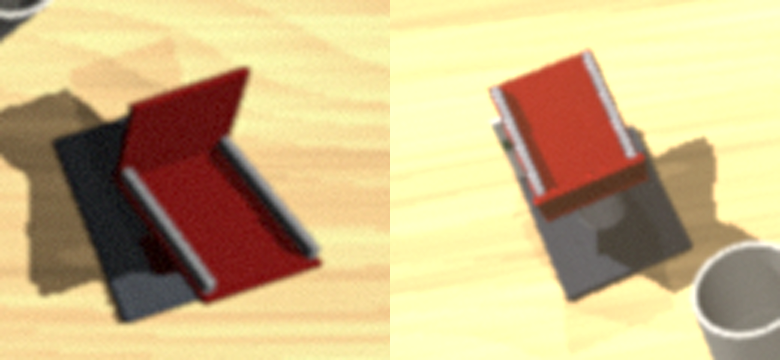

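```bash
cat > fit.py <<'E'
from h import *
from scipy.optimize import least_squares
def seatR(yaw,lean=.55):
    return Rn.from_euler('z',yaw).as_matrix()@np.array([[np.cos(lean),0,-np.sin(lean)],[0,1,0],[np.sin(lean),0,np.cos(lean)]])
# bed-floor-frame model points
M={'l1n':[-56,36,12],'l1f':[56,36,12],'l2n':[-56,-36,12],'l2f':[56,-36,12],'b1':[-48,40,75],'b2':[-48,-40,75]}
def model(p,k): return np.array(p[:3])+seatR(p[3])@(np.array(M[k])/1000)
E
python3 - <<'E'
from fit import *
f=cams.grab_frame('top'); g=cams.grab_frame('scene')
T=lambda u,v:(470+u/3,190+v/3); S=lambda u,v:(80+(u-390)/3,210+v/3)
h=[]
for flip in(0,1):
  A='l1','l2'
  l,r=(A if flip else A[::-1])
  # l = lip on image-left in top picture
  obs=[(f,l+'n',T(125,170)),(f,l+'f',T(213,290)),(f,r+'n',T(223,140)),(f,r+'f',T(316,252)),
     (f,'b'+l[1],T(132,107)),(f,'b'+r[1],T(248,70)),
     (g,r+'f',S(495,92)),(g,l+'f',S(588,55)),(g,r+'n',S(543,192)),(g,l+'n',S(632,155))]
  res=lambda p:np.concatenate([proj(c,model(p,k))-uv for c,k,uv in obs])
  for y0 in(0,1.5,3,-1.5):
    s=least_squares(res,[.6,-.32,.08,y0],loss='soft_l1'); print(flip,y0,s.x.round(3),round(s.cost,1))
    if y0==0 or s.cost<h[0]: h=[s.cost,s.fun.reshape(-1,2).round(1)] if False else h or [1e9]
E
```

```text
0 0 [ 0.585 -0.328  0.078 -2.845] 33.3
0 1.5 [ 0.585 -0.328  0.078  3.438] 33.3
0 3 [ 0.585 -0.328  0.078  3.438] 33.3
0 -1.5 [ 0.585 -0.328  0.078 -2.845] 33.3
1 0 [ 0.652 -0.323  0.101 -0.428] 381.8
1 1.5 [ 0.589 -0.312  0.078  2.359] 352.8
1 3 [ 0.589 -0.312  0.078  2.359] 352.8
1 -1.5 [ 0.6   -0.335  0.08  -1.715] 396.9
```

```bash
cat >> h.py <<'E'
def Rtool(xdir,ydir):
    x=np.array(xdir,float); x/=np.linalg.norm(x); y=np.array(ydir,float); y-=x*(x@y); y/=np.linalg.norm(y)
    return np.stack([x,y,np.cross(x,y)],1)
def plan(pos,R,label=''):
    """tool-frame shift (mm) and rotvec from the measured pose, both jaw ways"""
    s=bot.observe(); R0=q2R(s['tcp_rot']); p=R0.T@(np.array(pos)-s['ee_pos'])*1000
    print(label,'shift',p.round(1),'t',round(s['t'],2))
    for k in(1,-1):
        Rr=R@np.diag([1,k,k]); print('   rot',Rn.from_matrix(R0.T@Rr).as_rotvec().round(3))
E
python3 - <<'E'
from h import *
R=q2R(bot.observe()['tcp_rot']); print(R.round(3))
a=np.radians(77.8); plan([.474,.079,.20],Rtool([0,0,-1],[np.cos(a),np.sin(a),0]))
f=cams.grab_frame('wrist'); print(np.round(f['mount'],3).tolist())
E
```

```text
[[ 0.     0.398  0.918]
 [ 0.     0.918 -0.398]
 [-1.     0.     0.   ]]
 shift [  42.3 -414.1  403.5] t 1.3
   rot [-0.196  0.    -0.   ]
   rot [ 2.946 -0.    -0.   ]
[[-0.0, -0.319, 0.948, -0.132], [1.0, -0.0, 0.0, 0.0], [0.0, 0.948, 0.319, -0.081], [0.0, 0.0, 0.0, 1.0]]
```

>>> {"op": "step_arm", "data": {"moves": [[42,-414,403,-0.196,0,0,1],[42,-414,403,-0.196,0,0,1],[42,-414,403,-0.196,0,0,1],[42,-414,403,-0.196,0,0,1],[42,-414,403,-0.196,0,0,1],[42,-414,403,-0.196,0,0,1],[42,-414,403,-0.196,0,0,1],[42,-414,403,-0.196,0,0,1]], "force": 60}}

```text
t: 2.02
ee_pos: [0.3868, 0.3067, 0.2183]
tcp_rot: [0.703, 0.075, 0.703, -0.075]
wrist_force: [1.4, 0.6, 0.4]
gripper_width: 1.004
```

```bash
python3 - <<'E'
from h import *
a=np.radians(77.8); plan([.474,.079,.20],Rtool([0,0,-1],[np.cos(a),np.sin(a),0]))
E
```

```text
shift [  18.2 -204.2  133.3] t 2.02
   rot [ 0.     0.    -0.001]
   rot [-3.141e+00  1.000e-03  1.000e-03]
```

>>> {"op": "step_arm", "data": {"moves": [[18,-204,133,0,0,0,1],[18,-204,133,0,0,0,1],[18,-204,133,0,0,0,1],[18,-204,133,0,0,0,1],[18,-204,133,0,0,0,1],[18,-204,133,0,0,0,1],[18,-204,133,0,0,0,1],[18,-204,133,0,0,0,1]]}}

```text
t: 2.68
ee_pos: [0.4738, 0.079, 0.2002]
tcp_rot: [0.703, 0.077, 0.703, -0.077]
wrist_force: [0.0, 0.9, -0.0]
gripper_width: 1.001
```

```bash
python3 - <<'E'
from h import *
s,f,w=wrist(); save(f,'w1.png')
print(np.round(s['ee_pos'],4),np.round(s['wrist_force'],2))
for X in([.474,.079,.088],[.529,-.074,.088]): print(proj(w,X).round())
for d in cams.spot_in('tin_a_mid',f): print(np.round(d['xyz'],3),d['confidence'],proj(w,d['xyz']).round())
h=f['pixels'].astype(int);R,G,B=h[...,0],h[...,1],h[...,2]
m=((abs(R-B)<30)&(abs(R-G)<20)&(R>90)).astype(np.uint8)
n,l,st,_=cv2.connectedComponentsWithStats(m)
for i in range(1,n):
    if st[i,4]<1500: continue
    c,_=cv2.findContours((l==i).astype(np.uint8),cv2.RETR_EXTERNAL,cv2.CHAIN_APPROX_NONE)
    P=np.array([ray(w,p,.088)[:2] for p in c[0][:,0]]).astype(np.float32)
    print(st[i],[np.round(x,1) for x in cv2.minAreaRect(P*1000)])
E
```

```text
[0.4738 0.079  0.2002] [ 0.    0.93 -0.05]
[315. 239.]
[112. 360.]
[0.462 0.083 0.089] 0.78 [318. 220.]
[  268   153    99   155 13600] [array([471.8,  81. ]), array([57.2, 97.8]), np.float64(78.1)]
[  50  289   99  111 6841] [array([518. , -72.3]), array([56.5, 79.4]), np.float64(84.9)]
[ 286  390   99   27 2067] [array([596.5,  65.9]), array([69.1, 22. ]), np.float64(78.2)]
```

View pics/w1.png

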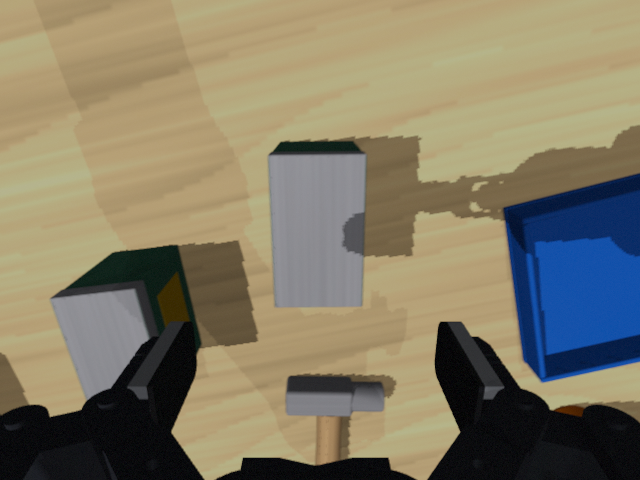

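>>> {"op": "step_arm", "data": {"moves": [[41,1,-2,0,0,0,1],[82,1,-2,0,0,0,1],[120,1,-2,0,0,0,1],[145,1,-2,0,0,0,1],[145,1,-2,0,0,0,1],[145,1,-2,0,0,0,-1],[145,1,-2,0,0,0,-1],[145,1,-2,0,0,0,-1]], "force": 80}}

```text
t: 3.45
ee_pos: [0.4731, 0.0832, 0.0574]
tcp_rot: [0.704, 0.075, 0.702, -0.074]
wrist_force: [1.3, -0.7, -2.9]
gripper_width: 0.649
```

>>> {"op": "step_arm", "data": {"moves": [[0,0,0,0,0,0,-1],[0,0,0,0,0,0,-1],[0,0,0,0,0,0,-1],[-20,0,0,0,0,0,-1],[-50,0,0,0,0,0,-1],[-70,0,0,0,0,0,-1],[-70,0,0,0,0,0,-1],[-70,0,0,0,0,0,-1]]}}

```text
t: 4.12
ee_pos: [0.4721, 0.0829, 0.1264]
tcp_rot: [0.704, 0.076, 0.702, -0.074]
wrist_force: [-0.5, 0.0, -3.4]
gripper_width: 0.646
```

>>> {"op": "step_arm", "data": {"moves": [[0,0,0,0,0,0,-1],[0,0,0,0,0,0,-1]]}}

```text
t: 4.28
ee_pos: [0.4704, 0.0824, 0.124]
tcp_rot: [0.702, 0.075, 0.704, -0.075]
wrist_force: [-0.2, 0.4, -2.6]
gripper_width: 0.643
```

```bash
python3 - <<'E'
from h import *
a=np.radians(92.5); plan([.578,.289,.13],Rtool([0,0,-1],[np.cos(a),np.sin(a),0]))
E
```

```text
shift [ -6.3 224.7  61.5] t 4.28
   rot [-0.256 -0.002  0.001]
   rot [2.885e+00 1.000e-03 3.000e-03]
```

>>> {"op": "step_arm", "data": {"moves": [[-6,40,11,-0.045,0,0,-1],[-6,80,22,-0.09,0,0,-1],[-6,120,33,-0.135,0,0,-1],[-6,160,44,-0.18,0,0,-1],[-6,195,54,-0.22,0,0,-1],[-6,225,61,-0.256,0,0,-1],[-6,225,61,-0.256,0,0,-1],[-6,225,61,-0.256,0,0,-1]]}}

```text
t: 4.95
ee_pos: [0.5777, 0.2916, 0.1287]
tcp_rot: [0.706, -0.017, 0.708, 0.016]
wrist_force: [-0.5, -1.4, -3.4]
gripper_width: 0.646
```

```bash
python3 - <<'E'
from h import *
a=np.radians(92.5); plan([.578,.289,.065],Rtool([0,0,-1],[np.cos(a),np.sin(a),0]))
s,f,w=wrist(); save(f,'w2.png'); print(proj(w,[.578,.289,.005]).round(), np.round(s['wrist_force'],2))
h=f['pixels'].astype(int);R,G,B=h[...,0],h[...,1],h[...,2]
m=((B>R+40)&(B>G+30)).astype(np.uint8); ys,xs=np.nonzero(m); print(xs.min(),xs.max(),ys.min(),ys.max())
E
```

```text
shift [63.7 -2.6  0.4] t 4.95
   rot [ 0.003 -0.003  0.001]
   rot [-3.139e+00 -1.000e-03 -5.000e-03]
[311. 234.] [-0.46 -1.42 -3.35]
196 639 118 475
```

View pics/w2.png

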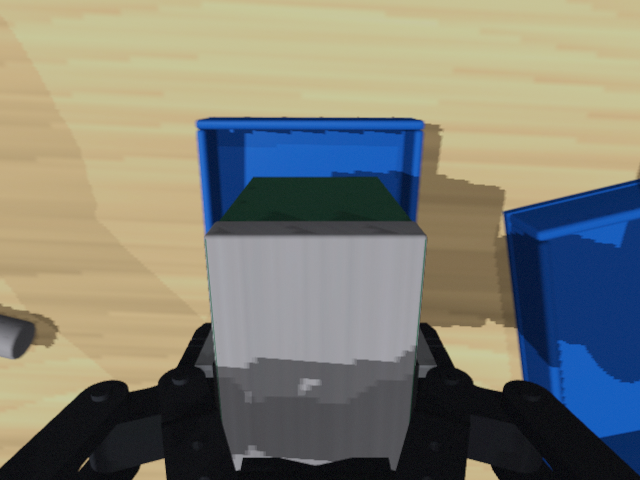

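>>> {"op": "step_arm", "data": {"moves": [[20,-3,0,0,0,0,-1],[42,-3,0,0,0,0,-1],[56,-3,0,0,0,0,-1],[64,-3,0,0,0,0,-1],[66,-3,0,0,0,0,-1],[66,-3,0,0,0,0,-1],[66,-3,0,0,0,0,0.8],[66,-3,0,0,0,0,0.8]]}}

```text
t: 5.67
ee_pos: [0.58, 0.287, 0.0668]
tcp_rot: [0.708, -0.015, 0.706, 0.016]
wrist_force: [-0.6, -1.0, 0.2]
gripper_width: 0.895
```

>>> {"op": "step_arm", "data": {"moves": [[0,0,0,0,0,0,0.8],[0,0,0,0,0,0,0.8],[-40,0,0,0,0,0,0.8],[-80,0,0,0,0,0,1],[-120,0,0,0,0,0,1],[-140,0,0,0,0,0,1],[-140,0,0,0,0,0,1]]}}

```text
t: 6.25
ee_pos: [0.582, 0.2882, 0.2124]
tcp_rot: [0.711, -0.013, 0.703, 0.017]
wrist_force: [1.0, 0.4, -0.5]
gripper_width: 1.001
```

```bash
python3 - <<'E'
from h import *
a=np.radians(84.7); plan([.528,-.074,.20],Rtool([0,0,-1],[np.cos(a),np.sin(a),0]))
s,f,w=wrist()
for d in cams.spot_in('tin_a_mid',f): print(np.round(d['xyz'],3),d['confidence'])
f=cams.grab_frame('top')
for d in cams.spot_in('tin_a_mid',f): print(np.round(d['xyz'],3),d['confidence'])
E
```

```text
shift [   9.5 -359.6  -69.7] t 6.25
   rot [ 0.136  0.011 -0.007]
   rot [-3.006  0.01   0.016]
[0.565 0.284 0.092] 0.97
[0.555 0.306 0.007] 0.49
[0.556 0.277 0.09 ] 0.88
```

>>> {"op": "step_arm", "data": {"moves": [[9,-359,-70,0.136,0,0,1],[9,-359,-70,0.136,0.01,-0.01,1],[9,-359,-70,0.136,0.01,-0.01,1],[9,-359,-70,0.136,0.01,-0.01,1],[9,-359,-70,0.136,0.01,-0.01,1],[9,-359,-70,0.136,0.01,-0.01,1],[9,-359,-70,0.136,0.01,-0.01,1],[9,-359,-70,0.136,0.01,-0.01,1]]}}

```text
t: 7.12
ee_pos: [0.5276, -0.0447, 0.1954]
tcp_rot: [0.702, 0.029, 0.711, -0.036]
wrist_force: [-0.2, -0.0, -0.2]
gripper_width: 0.999
```

```bash
python3 - <<'E'
from h import *
a=np.radians(84.7); plan([.528,-.074,.20],Rtool([0,0,-1],[np.cos(a),np.sin(a),0]))
E
```

```text
shift [ -4.4 -29.2   3.1] t 7.12
   rot [ 0.    -0.012  0.011]
   rot [-3.141 -0.017 -0.019]
```

>>> {"op": "step_arm", "data": {"moves": [[-4,-29,3,0,-0.012,0.011,1],[-4,-29,3,0,-0.012,0.011,1],[-4,-29,3,0,-0.012,0.011,1],[-4,-29,3,0,-0.012,0.011,1]]}}

```text
t: 7.45
ee_pos: [0.529, -0.0712, 0.2001]
tcp_rot: [0.707, 0.033, 0.706, -0.032]
wrist_force: [0.2, 0.4, -0.3]
gripper_width: 0.999
```

```bash
python3 - <<'E'
from h import *
s,f,w=wrist()
h=f['pixels'].astype(int);R,G,B=h[...,0],h[...,1],h[...,2]
m=((abs(R-B)<30)&(abs(R-G)<20)&(R>90)).astype(np.uint8)
n,l,st,_=cv2.connectedComponentsWithStats(m)
for i in range(1,n):
    if st[i,4]<5000: continue
    c,_=cv2.findContours((l==i).astype(np.uint8),cv2.RETR_EXTERNAL,cv2.CHAIN_APPROX_NONE)
    P=np.array([ray(w,p,.088)[:2] for p in c[0][:,0]]).astype(np.float32)
    r=cv2.minAreaRect(P*1000); print(st[i],[np.round(x,1) for x in r])
    if 90<max(r[1])<104:
        a=np.radians(r[2]); plan([r[0][0]/1000,r[0][1]/1000,.055],Rtool([0,0,-1],[np.cos(a),np.sin(a),0]))
E
```

```text
[  262   154    98   155 13634] [array([527. , -73.7]), array([56.7, 98.5]), np.float64(84.7)]
 shift [145.2  -3.6  -2.1] t 7.5
   rot [ 0.003  0.001 -0.001]
   rot [-3.139e+00  1.000e-03  1.000e-03]
```

>>> {"op": "step_arm", "data": {"moves": [[41,-3,-2,0,0,0,1],[82,-3,-2,0,0,0,1],[120,-3,-2,0,0,0,1],[145,-3,-2,0,0,0,1],[145,-3,-2,0,0,0,1],[145,-3,-2,0,0,0,-1],[145,-3,-2,0,0,0,-1],[145,-3,-2,0,0,0,-1]], "force": 100}}

```text
t: 8.17
ee_pos: [0.5297, -0.0743, 0.0585]
tcp_rot: [0.709, 0.033, 0.704, -0.032]
wrist_force: [0.4, -1.2, -5.1]
gripper_width: 0.643
```

>>> {"op": "step_arm", "data": {"moves": [[0,0,0,0,0,0,-1],[0,0,0,0,0,0,-1],[0,0,0,0,0,0,-1]]}}

```text
t: 8.42
ee_pos: [0.5296, -0.0744, 0.0583]
tcp_rot: [0.709, 0.033, 0.704, -0.032]
wrist_force: [0.2, 1.5, 6.6]
gripper_width: 0.644
```

>>> {"op": "step_arm", "data": {"moves": [[-20,0,0,0,0,0,-1],[-50,0,0,0,0,0,-1],[-90,0,0,0,0,0,-1],[-130,0,0,0,0,0,-1],[-165,0,0,0,0,0,-1],[-180,0,0,0,0,0,-1],[-180,0,0,0,0,0,-1],[-180,0,0,0,0,0,-1]]}}

```text
t: 9.08
ee_pos: [0.5262, -0.0748, 0.2358]
tcp_rot: [0.707, 0.033, 0.706, -0.033]
wrist_force: [0.2, 0.8, -7.4]
gripper_width: 0.64
```

```bash
python3 - <<'E'
from fit import *
s=bot.observe(); print(np.round(s['joint_positions'],3), np.round(s['wrist_force'],2))
Rs=seatR(-2.845); R=Rtool(-Rs[:,2],-Rs[:,1])
flo=np.array([.585,-.328,.078])
# hover: view of cradle, tool down still
a=np.radians(84.7); plan([.51,-.20,.26],Rtool([0,0,-1],[np.cos(a),np.sin(a),0]),'look')
plan(flo+Rs@[.03,0,.055+.10],R,'hover'); print(flo+Rs@[.03,0,.155])
E
```

```text
[-0.139  0.239  0.241  1.894 -0.068  1.013  1.608] [ 0.24  0.83 -7.36]
look shift [ -24.3 -126.2   -4.5] t 9.08
   rot [-0.     0.002 -0.001]
   rot [ 3.141e+00 -1.000e-03 -3.000e-03]
hover shift [  10.  -225.6  133.3] t 9.08
   rot [-0.379  0.545 -0.107]
   rot [ 2.658 -0.148 -0.753]
[ 0.63802012 -0.31179669  0.22582192]
```

```bash
python3 - <<'E'
from h import *
a=np.radians(84.7); plan([.63,-.20,.28],Rtool([0,0,-1],[np.cos(a),np.sin(a),0]),'look')
E
```

```text
look shift [ -44.1 -115.   115.1] t 9.08
   rot [-0.     0.002 -0.001]
   rot [ 3.141e+00 -1.000e-03 -3.000e-03]
```

>>> {"op": "step_arm", "data": {"moves": [[-10,-28,28,0,0,0,-1],[-20,-56,56,0,0,0,-1],[-31,-84,84,0,0,0,-1],[-44,-115,115,0,0,0,-1],[-44,-115,115,0,0,0,-1],[-44,-115,115,0,0,0,-1],[-44,-115,115,0,0,0,-1]]}}

```text
t: 9.67
ee_pos: [0.6293, -0.1996, 0.2764]
tcp_rot: [0.705, 0.034, 0.708, -0.032]
wrist_force: [-0.4, 1.4, -7.1]
gripper_width: 0.641
```

```bash
python3 - <<'E'
from fit import *
s,f,w=wrist(); np.savez('w3.npz',R=w['R'],t=w['t'],K=f['intrinsics'],px=f['pixels']); 
im=f['pixels'].copy()
cv2.imwrite('pics/w3.png',np.clip(im[:,:,::-1]*1.3,0,255).astype(np.uint8))
p=[.585,-.328,.078,-2.845]
for k in M: print(k,proj(w,model(p,k)).round())
print(s['t'],s['wrist_force'],s['ee_pos'])
E
```

```text
l1n [149. 236.]
l1f [ 46. 138.]
l2n [223. 205.]
l2f [140.  95.]
b1 [133. 291.]
b2 [228. 254.]
9.6667 [-0.37644757  1.37802815 -7.14776513] [ 0.62928122 -0.19963228  0.27641266]
```

View pics/w3.png

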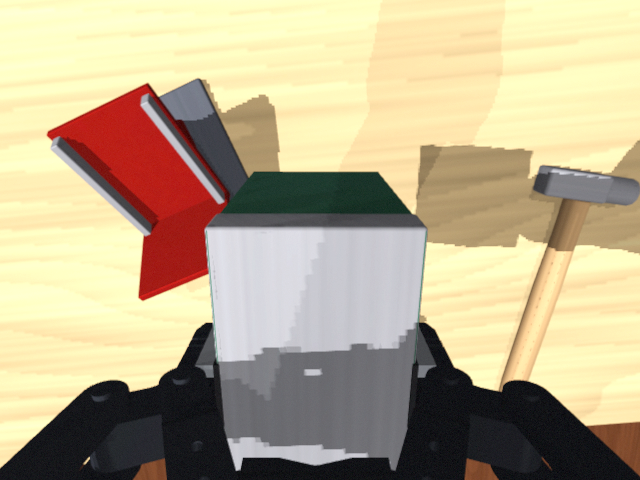

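```bash
cat > fit2.py <<'E'
from fit import *
z=np.load('w3.npz'); w=dict(R=z['R'],t=z['t'],intrinsics=z['K'])
f=cams.grab_frame('top'); g=cams.grab_frame('scene')
T=lambda u,v:(470+u/3,190+v/3); S=lambda u,v:(80+(u-390)/3,210+v/3)
def mp(p,k):
    e,t=p[4],p[5]  # far end, lip centre half spacing (lips are 2(t-32) thick)
    P={'l1f':[e,t,12],'l2f':[e,-t,12],'c1':[e,40,0],'c2':[e,-40,0],'b1':[-48,40,75],'b2':[-48,-40,75],'l1n':[-48,t,12],'l2n':[-48,-t,12]}[k]
    return np.array(p[:3])+seatR(p[3])@(np.array(P)/1000)
obs=[(f,'l2n',T(125,170),1),(f,'l2f',T(213,290),1),(f,'l1n',T(223,140),1),(f,'l1f',T(316,252),1),(f,'b2',T(132,107),1),(f,'b1',T(248,70),1),
 (f,'c2',T(205,302),1),(f,'c1',T(322,264),1),
 (g,'l1f',S(495,92),1),(g,'l2f',S(588,55),1),
 (w,'l1f',(57,140),.6),(w,'l2f',(146,97),.6),(w,'l1n',(151,232),.6),(w,'l2n',(223,200),.6),(w,'c1',(49,133),.6),(w,'c2',(149,84),.6),(w,'b1',(141,298),.4)]
def res(p): return np.concatenate([(proj(c,mp(p,k))-uv)*wt for c,k,uv,wt in obs]+[[ (p[4]-60)/6,(p[5]-36)/2]])
E
python3 - <<'E'
from fit2 import *
s=least_squares(res,[.585,-.328,.078,-2.845,56,36],x_scale=[.01,.01,.01,.05,5,3],loss='soft_l1')
print(s.x.round(4),s.cost)
r=res(s.x)[:-2].reshape(-1,2)
for (c,k,uv,wt),e in zip(obs,r): print('tgw'[0 if c is f else 1 if c is g else 2],k,(e/wt).round(1))
E
```

```text
[ 0.5872 -0.3262  0.0752 -2.8325 57.2068 35.5449] 17.574958117985947
t l2n [-1.5 -0.8]
t l2f [-1.6 -0.8]
t l1n [-1.4 -1.4]
t l1f [-0.6  0.4]
t b2 [-1.4  0.6]
t b1 [-1.2  0.4]
t c2 [-2.3 -0.6]
t c1 [-2.  -0.7]
g l1f [-1.1 -1.1]
g l2f [-1.2 -0.6]
w l1f [-5.7 -0. ]
w l2f [-3.8 -0.3]
w l1n [-2.6 -0.2]
w l2n [-1.3  0.3]
w c1 [ 0.4 -0.2]
w c2 [0.  1.1]
w b1 [-2.  -5.7]
```

```bash
cat > seat.py <<'E'
from fit import *
F=np.array([.5872,-.3262,.0752]); Rs=seatR(-2.8325); R=Rtool(-Rs[:,2],-Rs[:,1])
def go(x,y,z,lab=''): plan(F+Rs@(np.array([x-2.6,y,z+58.])/1000),R,lab)   # tin offset from home, mm
def where():
    s=bot.observe(); p=Rs.T@(s['ee_pos']-F)*1000-[-2.6,0,58]; R0=q2R(s['tcp_rot'])
    print('tin offs mm',p.round(1),'rot err (tool)',Rn.from_matrix(R.T@R0).as_rotvec().round(3),'F seat axes',(Rs.T@s['wrist_force']).round(1),'world',np.round(s['wrist_force'],1),'t',round(s['t'],2),'q',np.round(s['joint_positions'],2))
E
python3 -c "
from seat import *
go(30,0,80); where()"
```

```text
shift [  70.9 -112.5   14.2] t 9.82
   rot [-0.389  0.542 -0.112]
   rot [ 2.65  -0.155 -0.746]
tin offs mm [  41.  -109.   156.7] rot err (tool) [ 0.389 -0.542  0.112] F seat axes [-4.2  0.  -5.9] world [ 0.5  0.1 -7.3] t 9.82 q [ 0.04  0.42  0.29  1.54 -0.13  1.2   1.83]
```

>>> {"op": "step_arm", "data": {"moves": [[0,-20,3,-0.05,0.07,-0.014,-1],[5,-40,5,-0.1,0.14,-0.03,-1],[10,-60,7,-0.16,0.22,-0.045,-1],[20,-80,9,-0.21,0.3,-0.06,-1],[30,-95,11,-0.27,0.38,-0.08,-1],[40,-108,13,-0.33,0.46,-0.095,-1],[50,-112,14,-0.389,0.542,-0.112,-1],[50,-112,14,-0.389,0.542,-0.112,-1]]}}

```text
t: 10.48
ee_pos: [0.636, -0.3094, 0.2233]
tcp_rot: [0.482, -0.135, 0.862, 0.078]
wrist_force: [0.0, 2.9, -9.7]
gripper_width: 0.642
```

>>> {"op": "step_arm", "data": {"moves": [[0,0,0,0,0,0,-1],[0,0,0,0,0,0,-1]]}}

```text
t: 10.65
ee_pos: [0.635, -0.3119, 0.231]
tcp_rot: [0.485, -0.134, 0.861, 0.074]
wrist_force: [-0.5, 0.2, -5.5]
gripper_width: 0.647
```

```bash
python3 -c "
from seat import *
go(25,0,50); where()
s,f,w=wrist(); np.savez('w4.npz',R=w['R'],t=w['t'],K=f['intrinsics'])
cv2.imwrite('pics/w4.png',np.clip(f['pixels'][:,:,::-1]*1.3,0,255).astype(np.uint8))
for n,X in dict(c1=[57,40,0],c2=[57,-40,0],l1=[54,32,12],l2=[54,-32,12],l1n=[0,32,12],l2n=[0,-32,12]).items(): print(n,proj(w,F+Rs@np.array(X)/1000).round())
"
```

```text
shift [51.1  1.  16.2] t 10.65
   rot [-0.003  0.006  0.002]
   rot [ 3.138e+00  3.000e-03 -9.000e-03]
tin offs mm [ 41.5   0.9 101. ] rot err (tool) [ 0.003 -0.006 -0.002] F seat axes [-2.5 -0.4 -4.9] world [-0.5  0.2 -5.5] t 10.65 q [0.12 0.78 0.3  1.16 0.13 1.66 2.25]
c1 [260. 192.]
c2 [374. 192.]
l1 [270. 201.]
l2 [364. 200.]
l1n [273. 274.]
l2n [362. 273.]
```

View pics/w4.png

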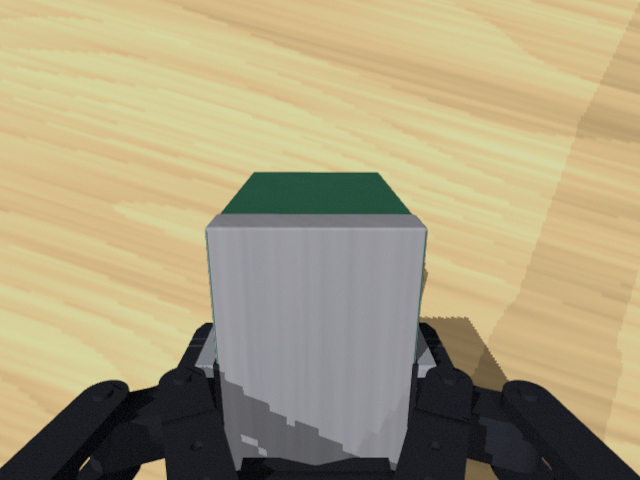

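>>> {"op": "step_arm", "data": {"moves": [[25,1,5,0,0.006,0,-1],[50,1,12,0,0.006,0,-1],[66,1,16,0,0.006,0,-1],[76,1,16,0,0.006,0,-1],[76,1,16,0,0.006,0,-1],[76,1,16,0,0.006,0,-1],[76,1,16,0,0.006,0,-1]]}}

```text
t: 11.28
ee_pos: [0.611, -0.3203, 0.1596]
tcp_rot: [0.483, -0.135, 0.862, 0.072]
wrist_force: [-0.8, 0.3, -6.3]
gripper_width: 0.641
```

```bash
python3 -c "
from seat import *
where()
f=cams.grab_frame('top'); g=cams.grab_frame('scene')
a=cv2.resize(f['pixels'][190:310,470:600],None,fx=3,fy=3,interpolation=cv2.INTER_CUBIC)
b=cv2.resize(g['pixels'][210:330,80:210],None,fx=3,fy=3,interpolation=cv2.INTER_CUBIC)
cv2.imwrite('pics/c5.png',np.clip(np.hstack([a,b])[:,:,::-1]*1.6,0,255).astype(np.uint8))
"
```

```text
tin offs mm [25.9  1.6 26.7] rot err (tool) [ 0.005 -0.001 -0.004] F seat axes [-2.7 -0.6 -5.8] world [-0.8  0.3 -6.3] t 11.28 q [0.13 0.8  0.3  1.29 0.13 1.51 2.22]
```

View pics/c5.png

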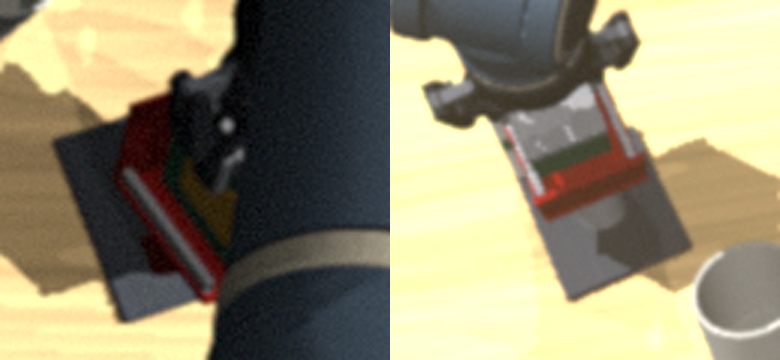

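>>> {"op": "step_arm", "data": {"moves": [[8,1.5,0,0,0,0,-1],[13,1.5,0,0,0,0,-1],[17,1.5,0,0,0,0,-1],[20,1.5,0,0,0,0,-1],[22,1.5,0,0,0,0,-1],[22,1.5,0,0,0,0,-1]]}}

```text
t: 11.88
ee_pos: [0.6009, -0.3207, 0.1389]
tcp_rot: [0.484, -0.135, 0.861, 0.074]
wrist_force: [6.4, 2.1, -1.5]
gripper_width: 0.639
```

```bash
python3 -c "
from seat import *
where()
f=cams.grab_frame('scene'); w=f
for d in cams.spot_in('tin_a_mid',f): print(np.round(d['xyz'],3),d['confidence'])
b=cv2.resize(f['pixels'][220:290,105:185],None,fx=8,fy=8,interpolation=cv2.INTER_CUBIC)
b=np.clip(b*1.6,0,255).astype(np.uint8)
s=bot.observe(); R0=q2R(s['tcp_rot'])
dr=lambda X,c: cv2.circle(b,tuple(int(v) for v in (proj(f,X)-[105,220])*8+4),4,c,-1)
for y in(-28,28):
  for z in(-44,44): dr(s['ee_pos']+R0@np.array([14-z,-y,48-2.6])/1000,(0,255,0))
for y in(-32,32):
  for x in(-48,54): dr(F+Rs@np.array([x,y,12])/1000,(0,0,255))
for y in(-40,40): dr(F+Rs@np.array([-48,y,75])/1000,(255,0,255))
cv2.imwrite('pics/c6.png',b[:,:,::-1])
"
```

```text
tin offs mm [23.3 -1.1  4. ] rot err (tool) [ 0.002 -0.003 -0.003] F seat axes [-6.5 -0.   2.2] world [ 6.4  2.1 -1.5] t 11.88 q [0.13 0.8  0.29 1.33 0.13 1.46 2.22]
[0.605 0.281 0.082] 0.96
```

View pics/c6.png

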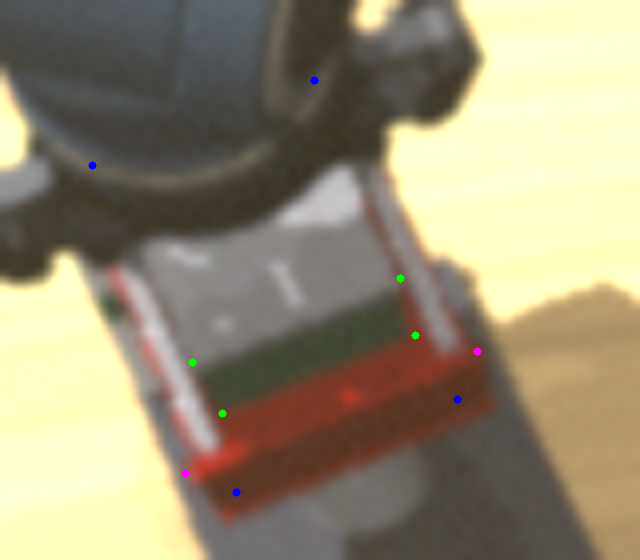

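>>> {"op": "step_arm", "data": {"moves": [[-4,-1,0,0,0,0,-1],[-4,-1,5,0,0,0,-1],[-4,-1,10,0,0,0,-1],[-4,-1,14,0,0,0,-1],[-4,-1,17,0,0,0,-1],[-4,-1,17,0,0,0,-1]]}}

```text
t: 12.48
ee_pos: [0.6147, -0.3181, 0.1321]
tcp_rot: [0.481, -0.135, 0.863, 0.073]
wrist_force: [1.8, 0.1, -2.3]
gripper_width: 0.644
```

```bash
python3 -c "
from seat import *
where()"
```

```text
tin offs mm [7.9 0.6 5.4] rot err (tool) [ 0.003  0.004 -0.002] F seat axes [-2.6  0.5 -1. ] world [ 1.8  0.1 -2.3] t 12.48 q [0.13 0.83 0.29 1.29 0.13 1.48 2.21]
```

>>> {"op": "step_arm", "data": {"moves": [[-1,0,3,0,0,0,-1],[-1,0,5,0,0,0,-1],[-1,0,7,0,0,0,-1],[-1,0,7,0,0,0,-1]]}}

```text
t: 12.82
ee_pos: [0.6183, -0.317, 0.1297]
tcp_rot: [0.479, -0.134, 0.864, 0.073]
wrist_force: [-4.8, -1.2, -2.9]
gripper_width: 0.644
```

```bash
python3 -c "
from seat import *
where()"
```

```text
tin offs mm [3.4 0.7 5.5] rot err (tool) [0.004 0.009 0.   ] F seat axes [ 2.8 -0.3 -5. ] world [-4.8 -1.2 -2.9] t 12.82 q [0.13 0.84 0.29 1.28 0.13 1.49 2.21]
```

>>> {"op": "step_arm", "data": {"moves": [[2.6,0,1.6,0,0,0,-1],[5,0,3,0,0,0,-1],[5,0,3,0,0,0,-1],[5,0,3,0,0,0,-1]]}}

```text
t: 13.15
ee_pos: [0.6184, -0.317, 0.1243]
tcp_rot: [0.479, -0.134, 0.864, 0.073]
wrist_force: [-6.6, -1.0, -1.0]
gripper_width: 0.645
```

```bash
python3 -c "
from seat import *
where()"
```

```text
tin offs mm [0.6 0.8 0.8] rot err (tool) [0.004 0.008 0.   ] F seat axes [ 5.2 -1.  -4.3] world [-6.6 -1.  -1. ] t 13.15 q [0.13 0.85 0.29 1.28 0.13 1.48 2.21]
```

>>> {"op": "step_arm", "data": {"moves": [[2,0,0,0,0,0,-1],[4,0,0,0,0,0,-1],[4,0,0,0,0,0,-1]]}}

```text
t: 13.4
ee_pos: [0.6182, -0.3171, 0.1219]
tcp_rot: [0.481, -0.134, 0.863, 0.073]
wrist_force: [-2.9, -0.2, 1.9]
gripper_width: 0.641
```

```bash
python3 -c "
from seat import *
where()"
```

```text
tin offs mm [-0.6  0.7 -1.3] rot err (tool) [ 0.004  0.004 -0.002] F seat axes [ 3.4 -0.7  0.1] world [-2.9 -0.2  1.9] t 13.4 q [0.13 0.85 0.29 1.29 0.12 1.47 2.21]
```

>>> {"op": "step_arm", "data": {"moves": [[1.3,0,0.8,0,0,0,-1],[2.6,0,1.6,0,0,0,-1],[2.6,0,1.6,0,0,0,-1]]}}

```text
t: 13.65
ee_pos: [0.6183, -0.3171, 0.1218]
tcp_rot: [0.481, -0.134, 0.863, 0.073]
wrist_force: [-4.6, 1.9, 13.0]
gripper_width: 0.646
```

```bash
python3 -c "
from seat import *
where()
f=cams.grab_frame('scene')
b=cv2.resize(f['pixels'][220:290,105:185],None,fx=8,fy=8,interpolation=cv2.INTER_CUBIC)
b=np.clip(b*1.6,0,255).astype(np.uint8)
cv2.imwrite('pics/c7.png',b[:,:,::-1])
"
```

```text
tin offs mm [-0.6  0.8 -1.3] rot err (tool) [ 0.005  0.005 -0.002] F seat axes [10.1 -3.2  9.1] world [-4.6  1.9 13. ] t 13.65 q [0.13 0.85 0.29 1.29 0.13 1.47 2.21]
```

View pics/c7.png

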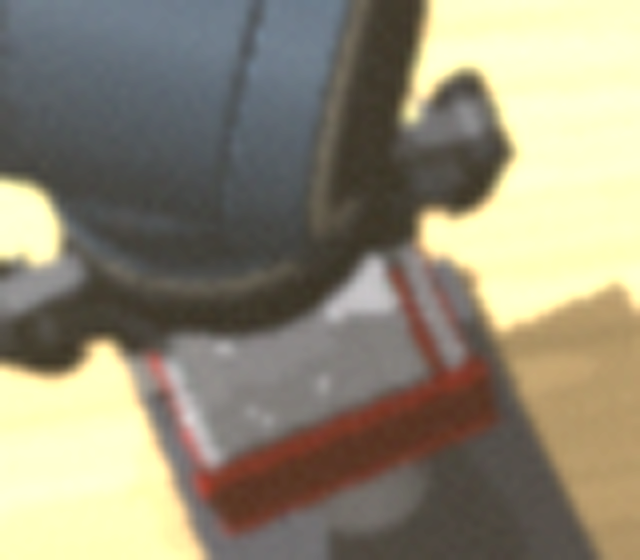

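>>> {"op": "step_arm", "data": {"moves": [[-1.3,0,-0.8,0,0,0,-1],[-1.3,0,-0.8,0,0,0,0.6],[-1.3,0,-0.8,0,0,0,0.8],[-1.3,0,-0.8,0,0,0,0.9],[-1.3,0,-0.8,0,0,0,0.9],[-1.3,0,-0.8,0,0,0,0.9]]}}

```text
t: 14.2
ee_pos: [0.6188, -0.3164, 0.119]
tcp_rot: [0.482, -0.134, 0.863, 0.073]
wrist_force: [-0.2, -1.1, 0.0]
gripper_width: 0.95
```

>>> {"op": "step_arm", "data": {"moves": [[-15,0,0,0,0,0,0.9],[-40,0,0,0,0,0,0.9],[-75,0,0,0,0,0,1],[-110,0,0,0,0,0,1],[-130,0,-20,0,0,0,1],[-130,0,-20,0,0,0,1]]}}

```text
t: 14.7
ee_pos: [0.6696, -0.3017, 0.2469]
tcp_rot: [0.485, -0.136, 0.861, 0.071]
wrist_force: [0.1, -1.7, 1.7]
gripper_width: 1.001
```

```bash
python3 -c "
from seat import *
where()
s,f,w=wrist(); print(bot.observe()['gripper_width'])
g=cams.grab_frame('scene'); t=cams.grab_frame('top')
# sunk floor: stop is where contact was, floor = F + Rs@[-.6,.8,-1.3]
F2=F+Rs@np.array([-.6,.8,-1.3])/1000
b=cv2.resize(f['pixels'],(560,420))
im=np.zeros((420,800,3),np.uint8); im[:,:560]=b
im[:210,560:]=cv2.resize(g['pixels'][220:290,105:185],(240,210))
im[210:,560:]=cv2.resize(g['pixels'][170:270,330:445],(240,210))
k=560/640
for y in(-28,28):
  for x in(-48,48):
    u=proj(w,F2+Rs@np.array([x,y,88])/1000); cv2.circle(im,(int(u[0]*k),int(u[1]*k)),3,(0,255,0),-1); print(u.round())
cv2.imwrite('pics/end.png',np.clip(im[:,:,::-1]*1.4,0,255).astype(np.uint8))
h=t['pixels'].astype(int);R,G,B=h[...,0],h[...,1],h[...,2]
m=((abs(R-B)<25)&(abs(R-G)<20)&(R>90)).astype(np.uint8); m[:, :205]=0;m[:,275:]=0;m[:230]=0;m[315:]=0
c,_=cv2.findContours(m,cv2.RETR_EXTERNAL,cv2.CHAIN_APPROX_NONE); c=max(c,key=len)
P=np.array([ray(t,p,.093)[:2] for p in c[:,0]]).astype(np.float32); print('tin in tray',cv2.minAreaRect(P*1000))
"
```

```text
tin offs mm [ 19.1   1.8 133.3] rot err (tool) [ 0.006 -0.004 -0.008] F seat axes [1.2 1.6 1.2] world [ 0.1 -1.7  1.7] t 14.7 q [0.11 0.82 0.3  1.04 0.12 1.74 2.24]
0.9978432198377246
[363. 337.]
[368. 191.]
[276. 337.]
[270. 191.]
tin in tray ((577.9912109375, 285.6158447265625), (97.39156341552734, 56.365604400634766), 1.3607136011123657)
```

View pics/end.png

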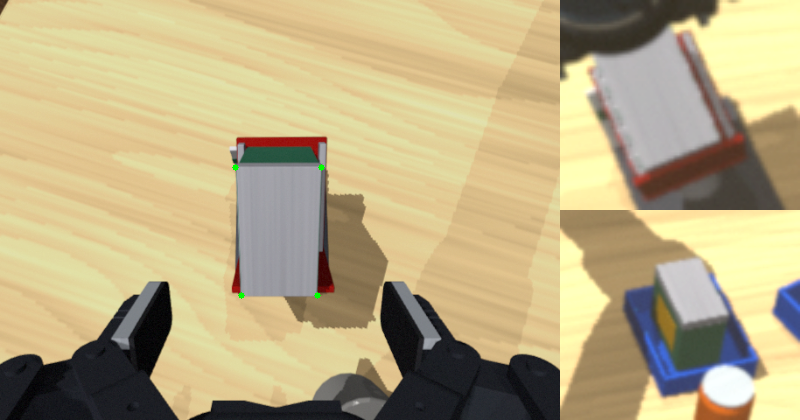

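```bash
python3 -c "
from rig import workorder; print(workorder.job_done())"
```

```text
the job is handed in; nothing more can be done
None
```

I hefted both tins, put the full one in the cradle and the empty one in the tray, and handed the job in at about 15 s. No verdict is reported.

- **Which is which:** the left tin pulled about 3 N (roughly 0.3 kg), so it is the empty one. The right tin pulled about 7.4 N (roughly 0.75 kg), so it is the full one.
- **Empty tin:** it stands upright in the smaller blue tray, which measured 148 x 120 mm and so is the one meant. My last measurement puts it about 3 mm from the tray's centre.
- **Full tin:** I held it, set it on the bed and pushed it against the back rest. I then followed the bed down until it went stiff, which I took as its stop. I let go there. In the last picture the lid corners lay within about 2 pixels of where they should be for that stopped position, square between the lips and against the rest. I did not measure how far the bed sank; I inferred it from the force and these pictures.
- **Disagreements:** the pictures show the cradle leaning away from the robot (world +x), not to the robot's right as the description says. I followed the pictures, and the contact forces agreed with them. My fitted position of the cradle was also a few millimetres off against where the tin made contact.
- **Bystanders:** the arm did not go near the hammer, mug or can. I did not measure their positions again at the end.

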